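# Hook the flask tray out from under the display shelf

## Robot

A 6-joint arm with a two-finger parallel gripper is mounted at the origin on the work surface. World frame = base frame: x ahead of the robot, y to its left, z up, the work surface at z = 0. Lengths are in m, angles in degrees, forces in N, time in s.
With the tool pointing down it reaches from about 0.4 to 0.825 m from the base axis. Payload 7 kg.
Tool frame: the origin (TCP) lies at the centre of the arm's flange, where the gripper is bolted on; the fingertips stand 178 mm ahead of it and the grasp point (between the pads) lies 159 mm ahead of it (tip_reach is the distance from the TCP to the fingertips, in m); z points along the fingers, y is the line along which they close (so a half turn about z gives the same grasp; the last joint's range is limited). The gripper opens to 88 mm and grips with 3 to 60 N. Pads are 19 mm wide; open, the fingers measure 130 mm over their backs; the gripper's body (78 mm by 193 mm) begins 47 mm behind the grasp point.
Start: joints at [-50.415, 20.546, 0.682, 0, -70.136, -16.507], TCP at [0.265, -0.621, 0.405] pointing down, gripper open.
Joint ranges: [-176.03, 176.03], [-82.01, 121.73], [-58.28, 71.71], [-173.87, 95.51], [-174.79, -0.11], [-173.66, 173.66]. Speed limits (degrees/s): [136.94, 136.94, 172.46, 180, 180, 180].

## Interface

Orientations are given as [roll, pitch, yaw] about the fixed x, y, z axes, in that order (R = Rz(yaw) Ry(pitch) Rx(roll)).
In Python, from plant import * gives the robot as it stands.
- The arm moves only by the shell command python3 -m handwheel 'ROWS'. ROWS is JSON, a list of rows, each a list of 7 numbers: the opening, from -1 (shut) to 1 (fully open), then the shift along the tool's x, y, z as a fraction of full scale, then the turn, a rotation vector about the tool's x, y, z as a fraction of full scale. A call has 1 to 5 rows; each row shifts and turns the commanded pose from where the row before left it, along the tool's axes as they then stand; what a row does not reach is not made up. Full scale, the value 1, is 0.025 m for a shift and 6 degrees for a turn. A row lasts 1/8 s, in which the tool goes at most 62.5 mm and 10.7 degrees, less where a joint would pass 70% of its speed; a pose out of reach is approached as far as the arm can. A call with a number of a shift or a turn outside -1 to 1 is refused whole. A call with a gripper value outside its range is refused whole. The fingers move at their own pace and stop on an object; the grip force is fixed at half the most. Time passes only in rows, so rows that do not move let the fingers close. It gives the time, the measured TCP pose, the force, the opening and the grip force at its end, in the units of the state.
- get_obs(): the state, without advancing time (a new reading comes with each control period).
- snapshot(name): name is "scene" or "top" or "wrist"; returns a dict with "color" (420x560x3 uint8, red, green, blue), "fx", "fy", "cx", "cy" (pixels), "R" (3x3) and "t" (3): a world point X has camera coordinates R X + t; the wrist camera has in their place "tool_from_camera" (4x4, takes a point from camera to tool coordinates, whose origin is the TCP and whose axes are the flange's). Camera axes: x right, y down, z forward; pixel columns grow to the right and rows downward; lengths in m; the calibration is good to about 2 mm. The wrist camera is an equidistant fisheye: a pixel r from the principal point sees the ray r / f radians off the axis. A picture is of the moment at which its call begins: read the wrist's pose just before it. There is no depth.
- close_job(): hands the job in; it is judged then, once.
The state is a dict: "clock": time; "joint_pos": joint angles; "qvel": joint speeds; "tau": joint torques, N m; "tool_pos": TCP position; "orientation": TCP orientation; "force": force on the tool from outside, world axes, zero at the start; "moment": the same for the moment, N m; "opening": finger opening in m; "gripper_force": force on a finger pad.
Only numpy, scipy, OpenCV 4.12 (cv2) and the standard library are available. Lean on these libraries where they do the work, as an engineer would, in place of code of your own. Each camera call takes 0.05 s, during which the arm holds its last target. There are 200 camera calls.

## Task

Pick up the rod with the hooked end, reach it under the low wooden shelf, drop its hook into the pull loop of the steel tray that carries the conical flask, and pull that tray out until the whole loop stands clear in front of the shelf. Move the tray with the hook only, not with the gripper, leave the other two trays in, then set the rod down on the table and let go; its hook may stay in the loop.

Things in the scene. Friction and masses are not known exactly. Their poses are not given: they have to be found in the camera images.
- rod_grip (a point): Hooked rod, left or right of the robot (the straight one is no use). Centre of its wooden grip, 110 long, 30 thick, 46 tall, standing on a long edge: point 23 above its underside; grasp across the 30. x runs along the rod to the hook, z up. 150 g, balance 20 ahead. An 8 mm bar leaves the grip's front 40 above its underside, level, then bends straight down: the hook. All mm.
- rod_hook (a point): Lower end of that rod's down-turned hook: 130 mm ahead (+x) of rod_grip and 15 mm lower; same axes. The 8 mm bar ends 4 mm below this point (4 mm above the table when the rod is set down); the rod's level part has its underside 28 mm above this point and its top 36 mm above it.
- loop_flask (a point): Pull loop of the tray with the conical flask (60 mm foot, 92 tall, seen behind the shelf), hidden under the shelf: level 6 mm wire loop, mid-front of the tray. Point: centre of its opening (47 along x, 50 along y), 20 above the table, 22-37 behind the shelf's front edge. x: away from robot, z up. Tray 105 wide, 185 long, front wall 23.5 ahead (+x), 34 high; slides on x, 110 at most, 2 N.
- shelf: Fixed low wooden shelf over the front ends of three steel trays (side by side, 130 mm apart): board 430 wide, 85 deep, 18 thick, underside 110 above the table, a leg at each end, open in front and behind. Origin: table height, below the middle of the board's front edge (robot's side). x points away from the robot, into the shelf, y along the edge, z up; the trays slide along x. All mm.
- loop_beaker (a point): The like loop, same axes and sizes, of the neighbouring tray that carries an open glass beaker (64 mm across, 75 mm tall). Not to be pulled.
- loop_jar (a point): The like loop, same axes and sizes, of the neighbouring tray that carries a squat white jar (56 mm across, 65 mm tall). Not to be pulled.
Things that resemble listed ones, but are neither listed nor needed, are in the scene too. Leave any green, red or turquoise look-alike of the part that bears rod_grip alone.

How it is judged (in metres and radians):
On the way, in this order (a step that is already met when the one before it is completed fails the run):
1. the hook is down inside the loop of the flask's tray, the tray still under the shelf (x of rod_hook in the frame of loop_flask between -0.028 and 0.028 m and y of rod_hook in the frame of loop_flask between -0.028 and 0.028 m and z of rod_hook in the frame of loop_flask below 0 m and x of loop_flask in the frame of shelf above 0 m), for 0.1 s.
2. the tray is drawn out with the hook in its loop (x of rod_hook in the frame of loop_flask between -0.03 and 0.03 m and y of rod_hook in the frame of loop_flask between -0.03 and 0.03 m and z of rod_hook in the frame of loop_flask below 0.004 m and x of loop_flask in the frame of shelf below -0.015 m), for 0.1 s.
At the end, for the whole second after the job is handed in: The flask tray's loop centre is at least 15 mm in front of the shelf's front edge, the other two trays are within 20 mm of where they started, and the hooked rod lies at rest on the table (centre of its grip below 40 mm) (x of loop_flask in the frame of shelf below -0.015 m and height (world z) of rod_grip between 0.005 and 0.04 m and linear speed of rod below 0.03 m/s and distance of each of loop_beaker, loop_jar from where it was at the start of the episode below 0.02 m); the robot touches nothing.
It fails at once if the gripper or arm touches the flask's tray (more than 1 N): it is to be moved with the hook (contact force between any of the arm, the fingers and tray_flask above 1 N).
It fails at once if a tray other than the flask's is pulled (more than 25 mm) (distance of any of loop_beaker, loop_jar from where it was at the start of the episode above 0.025 m).
It also fails if it takes over 40 s, if anything falls off the work surface, if the arm or the gripper's body presses on something with over 40 N, if the wrist force passes 120 N, or if a joint passes its speed limit or range.

## Working session

There is one attempt and no reset: what is moved stays moved. The work goes in short steps, Python scripts to look and compute and a shell command to move; the robot and the scene stay as the last step left them, time stands still between calls to the robot, and variables do not carry over. Pictures are saved under pics/ and viewed, at most 10 in all, crops included, and the job is handed in when it is done.

```bash
mkdir -p pics; python3 - <<'E'
from plant import *
import cv2,pickle
o=get_obs();print(o)
d={}
for n in("scene","top"):
    s=snapshot(n);d[n]=s;cv2.imwrite(f"pics/{n}0.png",s["color"][:,:,::-1])
    print(n,{k:s[k] for k in s if k!="color"})
pickle.dump(d,open("d0.pkl","wb"))
E
```

```text
{'clock': 0.0, 'joint_pos': array([-5.04150867e+01,  2.05921113e+01,  6.33754601e-01, -2.15315094e-02,
       -7.01358023e+01, -1.65066208e+01]), 'qvel': array([-0.03833113, -0.03019038,  0.1133114 , -0.07093807,  0.07715811,
        0.01233319]), 'tau': array([ 4.52547274e-04, -5.82719135e+01,  2.93052649e+01,  6.99710011e+00,
        6.86355546e-03, -1.64143175e-04]), 'tool_pos': array([ 0.26451597, -0.62079987,  0.40371022]), 'orientation': array([ 1.79903970e+02, -7.34910305e-03, -1.56929034e+02]), 'force': array([-0.32811077, -0.33729765,  0.00645932]), 'moment': array([0.03050479, 0.03982482, 0.0003916 ]), 'gripper_force': 0.0, 'opening': 0.08772162779113617}
scene {'fx': 387.00178532848497, 'fy': 387.00178532848497, 'cx': 279.8235179121424, 'cy': 209.28075527248714, 'R': array([[-0.3898329 ,  0.92087818,  0.00369922],
       [ 0.70369751,  0.30048071, -0.64383318],
       [-0.59400347, -0.24838422, -0.76515695]]), 't': array([ 0.18425017, -0.29711284,  1.17747695])}
top {'fx': 443.6968513104764, 'fy': 443.6968513104764, 'cx': 280.76546229756116, 'cy': 206.2651158913165, 'R': array([[ 1.57070502e-02, -9.99875670e-01,  1.39037602e-03],
       [-9.97720222e-01, -1.57644365e-02, -6.56189049e-02],
       [ 6.56326650e-02, -3.56526834e-04, -9.97843788e-01]]), 't': array([0.00132775, 0.45394505, 1.05120461])}
```

View pics/scene0.png

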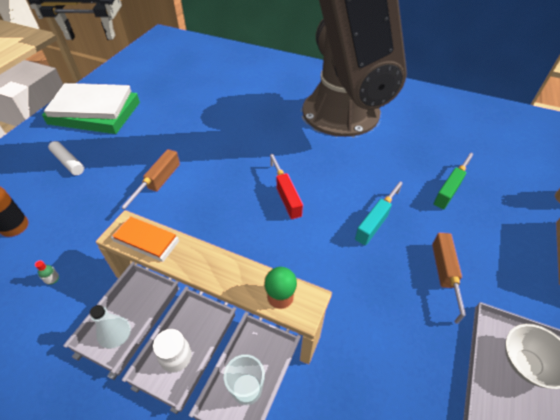

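View pics/top0.png

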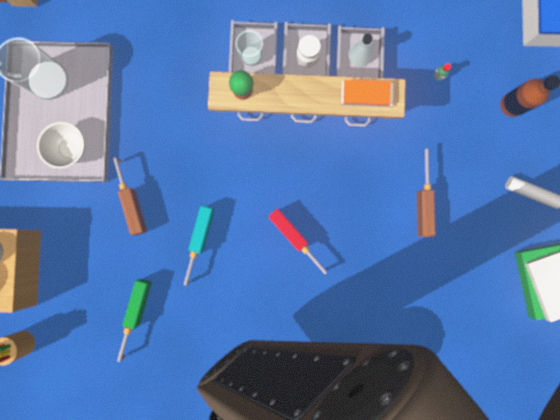

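The scene shows brown-grip rods on the left (top image, about 132,210) and on the right (426,213). The flask tray is the right-hand one in the top view, with its loop just visible near (358,121). I'll enlarge both rods and the loops.

```bash
python3 - <<'E'
import cv2,pickle,numpy as np
d=pickle.load(open("d0.pkl","rb"))
s=d["scene"]["color"][:,:,::-1];t=d["top"]["color"][:,:,::-1]
z=lambda im,x,y,w,h:cv2.resize(im[y:y+h,x:x+w],(400,300),interpolation=cv2.INTER_CUBIC)
cv2.imwrite("pics/crops.png",np.vstack([np.hstack([z(s,400,225,120,90+10),z(s,110,140,100,75)]),np.hstack([z(t,80,150,120,90),z(t,330,80,120,90)])]))
E
```

```text
(no output)
```

View pics/crops.png

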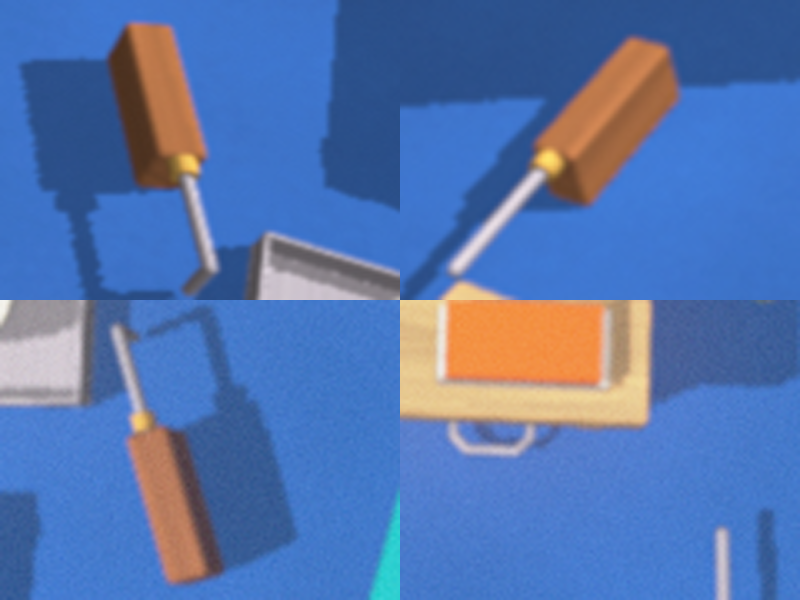

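The left rod (top image about 132,210) is the hooked one. Its elbow is near (115,157). The flask loop's front wire spans x from 345 to 370 and its outer edge is at row 126.

```bash
cat > h.py <<'E'
import numpy as np,cv2
def cast(s,px,z):
    px=np.atleast_2d(px).astype(float);C=-s["R"].T@s["t"]
    r=np.c_[(px[:,0]-s["cx"])/s["fx"],(px[:,1]-s["cy"])/s["fy"],np.ones(len(px))]@s["R"]
    return C+r*((z-C[2])/r[:,2])[:,None]
def proj(s,X):
    c=np.atleast_2d(X)@s["R"].T+s["t"];return np.c_[c[:,0]/c[:,2]*s["fx"]+s["cx"],c[:,1]/c[:,2]*s["fy"]+s["cy"]]
E
python3 - <<'E'
import pickle;from h import *
np.set_printoptions(precision=4,suppress=True)
d=pickle.load(open("d0.pkl","rb"));t=d["top"];s=d["scene"]
print("C",-t["R"].T@t["t"])
c=lambda x,y:(80+x*.3,150+(y-300)*.3)
print("grip topface FL,BL,BR | bar base, elbow\n",cast(t,[c(129,437),c(168,583),c(208,573)],.046),"\n",cast(t,[c(141,410),c(119,326)],.044))
hsv=cv2.cvtColor(t["color"],cv2.COLOR_RGB2HSV);
m=cv2.inRange(hsv,(3,90,125),(16,255,255));m[:,:100]=0;m[:,160:]=0;m[:170]=0;m[250:]=0
r=cv2.minAreaRect(cv2.findNonZero(m));print("grip rect",r,cv2.countNonZero(m));b=cast(t,cv2.boxPoints(r),.046);print(b,b.mean(0))
w=cv2.inRange(hsv,(12,50,140),(26,190,255));w[:60]=0;w[130:]=0;w[:,:195]=0;w[:,415:]=0
x=[];
for u in list(range(215,232))+list(range(255,400)):
    k=np.flatnonzero(w[90:,u]); 
    if len(k): x.append((u,90+k.max()+.5))
x=np.array(x);P=cast(t,x,.128);f=np.polyfit(P[:,1],P[:,0],1);print("front edge x=",f,np.std(P[:,0]-np.polyval(f,P[:,1])), "med",np.median(P[:,0]))
for v in(80,90,100,108):
    k=np.flatnonzero(w[v]);print(v,k.min(),k.max(),cast(t,[(k.min()-.5,v),(k.max()+.5,v)],.128)[:,1])
e=lambda x,y:(330+(x-400)*.3,80+(y-300)*.3)
print("loop front outer",cast(t,[e(452,450),e(475,455),e(515,455),e(535,448)],.023)[:,:2])
E
```

```text
C [0.3839 0.0089 1.0787]
grip topface FL,BL,BR | bar base, elbow
 [[0.4813 0.3877 0.046 ]
 [0.3797 0.3565 0.046 ]
 [0.3871 0.3289 0.046 ]] 
 [[0.5007 0.3807 0.044 ]
 [0.5601 0.3986 0.044 ]]
grip rect ((129.73464965820312, 209.6415557861328), (48.91569900512695, 11.400238990783691), 73.81079864501953) 528
[[0.4892 0.3909 0.046 ]
 [0.4971 0.3656 0.046 ]
 [0.3879 0.3298 0.046 ]
 [0.3801 0.3549 0.046 ]] [0.4386 0.3603 0.046 ]
front edge x= [0.0242 0.6506] 0.0007417396521470547 med 0.6486288458707271
80 210 404 [ 0.1688 -0.258 ]
90 210 404 [ 0.1682 -0.2579]
100 209 404 [ 0.1698 -0.2579]
108 209 403 [ 0.1693 -0.2556]
loop front outer [[ 0.6524 -0.1449]
 [ 0.649  -0.1616]
 [ 0.6494 -0.1906]
 [ 0.6548 -0.205 ]]
```

```bash
python3 -m handwheel '[[1,-1,1,0,0,0,0.95],[1,-1,1,0,0,0,0],[1,-1,1,0,0,0,0],[1,-1,1,0,0,0,0],[1,-1,1,0,0,0,0]]'
python3 -m handwheel '[[1,-1,1,0,0,0,0],[1,-1,1,0,0,0,0],[1,-1,1,0,0,0,0],[1,-1,1,0,0,0,0],[1,-1,1,0,0,0,0]]'
python3 -m handwheel '[[1,-1,1,0,0,0,0],[1,-1,1,0,0,0,0],[1,-1,1,0,0,0,0],[1,-1,1,0,0,0,0],[1,-1,1,0,0,0,0]]'
```

```text
clock: 0.72
tool_pos: [0.3436, -0.4617, 0.4043]
orientation: [180.0, -0.0, -162.6]
force: [0.2, -0.6, 0.4]
opening: 0.088
gripper_force: 0.0
clock: 1.35
tool_pos: [0.4256, -0.3051, 0.4044]
orientation: [180.0, -0.0, -162.6]
force: [0.4, 0.3, 0.1]
opening: 0.0872
gripper_force: 0.0
clock: 1.98
tool_pos: [0.5075, -0.1485, 0.4044]
orientation: [180.0, -0.0, -162.6]
force: [0.2, -0.2, 0.4]
opening: 0.0875
gripper_force: 0.0
```

```bash
python3 -m handwheel '[[1,-1,1,0,0,0,0],[1,-1,1,0,0,0,0],[1,-1,1,0,0,0,0],[1,-0.5,1,0,0,0,0],[1,0,1,0,0,0,0]]'
python3 -m handwheel '[[1,0,1,0,0,0,0],[1,0,1,0,0,0,0],[1,0,1,0,0,0,0],[1,0,1,0,0,0,0],[1,0,1,0,0,0,0]]'
python3 -m handwheel '[[1,0,1,0,0,0,0],[1,0,1,0,0,0,0],[1,0,1,0,0,0,0],[1,0,1,0,0,0,0],[1,0,1,0,0,0,0]]'
python3 -m handwheel '[[1,0,1,0,0,0,0],[1,0,1,1,0,0,0],[1,0,1,1,0,0,0],[1,0,1,1,0,0,0],[1,0,1,1,0,0,0]]'
python3 -m handwheel '[[1,0,0.2,0,0,0,0],[1,0,0,0,0,0,0]]'
python3 - <<'E'
from plant import *
import cv2,pickle,numpy as np
o=get_obs();s=snapshot("wrist");s["obs"]=o;pickle.dump(s,open("w1.pkl","wb"))
cv2.imwrite("pics/w1.png",s["color"][:,:,::-1]);print({k:s[k] for k in s if k!="color" and k!="obs"},o["tool_pos"],o["orientation"])
E
```

```text
clock: 2.6
tool_pos: [0.5538, -0.003, 0.4039]
orientation: [180.0, -0.1, -162.6]
force: [-1.1, -0.6, -0.5]
opening: 0.0876
gripper_force: 0.0
clock: 3.22
tool_pos: [0.5156, 0.1158, 0.4044]
orientation: [180.0, -0.0, -162.6]
force: [0.6, -0.8, -0.5]
opening: 0.0872
gripper_force: 0.0
clock: 3.85
tool_pos: [0.4783, 0.2351, 0.4044]
orientation: [-180.0, -0.0, -162.6]
force: [-0.3, -0.6, -0.6]
opening: 0.0877
gripper_force: 0.0
clock: 4.47
tool_pos: [0.441, 0.3543, 0.3036]
orientation: [-180.0, -0.0, -162.6]
force: [0.3, -0.4, 0.0]
opening: 0.0879
gripper_force: 0.0
clock: 4.72
tool_pos: [0.44, 0.3586, 0.305]
orientation: [-180.0, 0.0, -162.6]
force: [0.3, 0.7, 0.1]
opening: 0.0875
gripper_force: 0.0
{'fx': 325.19226210127806, 'fy': 325.19226210127806, 'cx': 281.06720625268696, 'cy': 212.3348186728871, 'tool_from_camera': array([[ 1.07171581e-04, -9.56258044e-01, -2.92524429e-01,
         7.94035697e-02],
       [ 9.99999333e-01,  4.38942234e-04, -1.06852796e-03,
         9.44356451e-04],
       [ 1.15018979e-03, -2.92524119e-01,  9.56257453e-01,
         1.99430916e-02],
       [ 0.00000000e+00,  0.00000000e+00,  0.00000000e+00,
         1.00000000e+00]])} [0.44000603 0.35863362 0.30500209] [-1.79983437e+02  3.14447379e-03 -1.62579590e+02]
```

View pics/w1.png

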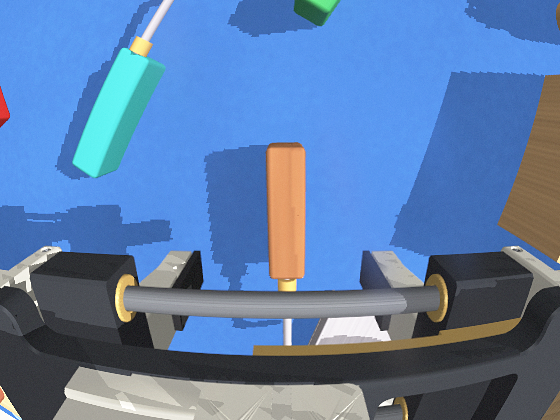

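The wrist view shows the grip at columns 268–305 and rows 143–278, with its top face at rows about 152–276. It's centred between the fingers. I'll cast those corners to refine the grasp position.

```bash
cat >> h.py <<'E'
from scipy.spatial.transform import Rotation as Ro
def wcast(s,px,z):
    px=np.atleast_2d(px).astype(float);d=np.c_[px[:,0]-s["cx"],px[:,1]-s["cy"]];r=np.hypot(*d.T);th=r/s["fx"]
    ray=np.c_[d*(np.sin(th)/np.maximum(r,1e-9))[:,None],np.cos(th)]
    R=Ro.from_euler("xyz",s["obs"]["orientation"],degrees=True).as_matrix();T=s["tool_from_camera"]
    C=R@T[:3,3]+s["obs"]["tool_pos"];w=ray@(R@T[:3,:3]).T
    return C+w*((z-C[2])/w[:,2])[:,None]
E
python3 - <<'E'
import pickle;from h import *
np.set_printoptions(precision=4,suppress=True)
s=pickle.load(open("w1.pkl","rb"))
P=wcast(s,[(269,151),(303,151),(304,276),(269,276)],.046);print(P)
a=P[:2].mean(0);b=P[2:].mean(0);print(P.mean(0),np.linalg.norm(b-a),np.degrees(np.arctan2(*(b-a)[1::-1])))
E
```

```text
[[0.3915 0.3347 0.046 ]
 [0.384  0.3586 0.046 ]
 [0.4809 0.3921 0.046 ]
 [0.4895 0.3643 0.046 ]]
[0.4365 0.3624 0.046 ] 0.10245390355649843 17.92005597235727
```

```bash
python3 -m handwheel '[[1,0,0.12,1,0,0,0],[1,0,0,1,0,0,0],[1,0,0,1,0,0,0],[1,0,0,1,0,0,0],[1,0,0,0.7,0,0,0]]'
python3 -m handwheel '[[1,0,0,0,0,0,0],[-1,0,0,0,0,0,0],[-1,0,0,0,0,0,0],[-1,0,0,0,0,0,0],[-1,0,0,0,0,0,0]]'
python3 -m handwheel '[[-1,0,0,0,0,0,0],[-1,0,0,0,0,0,0],[-1,0,0,0,0,0,0]]'
```

```text
clock: 5.4
tool_pos: [0.4395, 0.3607, 0.1873]
orientation: [180.0, 0.0, -162.7]
force: [-0.2, 0.7, 0.0]
opening: 0.0877
gripper_force: 0.0
clock: 6.02
tool_pos: [0.439, 0.3614, 0.1876]
orientation: [180.0, 0.0, -162.6]
force: [0.5, 0.0, -0.0]
opening: 0.053
gripper_force: 0.0
clock: 6.4
tool_pos: [0.439, 0.3614, 0.1871]
orientation: [-180.0, -0.0, -162.6]
force: [0.2, -0.0, 0.9]
opening: 0.0296
gripper_force: 29.9
```

```bash
python3 -m handwheel '[[-1,0,0,-1,0,0,0],[-1,0,0,-1,0,0,0],[-1,0,0,-1,0,0,0],[-1,0,0,-1,0,0,0],[-1,0,0,0,0,0,1]]'
python3 -m handwheel '[[-1,0,0,0,0,0,1],[-1,0,0,0,0,0,1],[-1,0,0,0,0,0,0.13],[-1,-0.44,-1,0,0,0,0],[-1,-0.44,-1,0,0,0,0]]'
python3 -m handwheel '[[-1,-0.44,-1,0,0,0,0],[-1,-0.44,-1,0,0,0,0],[-1,0,-1,0,0,0,0],[-1,0,-1,0,0,0,0],[-1,0,-1,0,0,0,0]]'
```

```text
clock: 7.02
tool_pos: [0.4393, 0.3618, 0.2891]
orientation: [179.9, 0.1, -168.7]
force: [-0.1, 0.1, -1.6]
opening: 0.0296
gripper_force: 29.9
clock: 7.65
tool_pos: [0.4598, 0.3103, 0.2869]
orientation: [-180.0, -0.0, 178.8]
force: [-0.2, 0.0, -3.5]
opening: 0.0296
gripper_force: 29.9
clock: 8.28
tool_pos: [0.4783, 0.1838, 0.2872]
orientation: [-180.0, -0.0, 178.6]
force: [-0.4, -0.2, -0.8]
opening: 0.0298
gripper_force: 29.9
```

```bash
python3 -m handwheel '[[-1,0,-1,0,0,0,0],[-1,0,-1,0,0,0,0],[-1,0,-1,0,0,0,0],[-1,0,-1,0,0,0,0],[-1,0,-1,0,0,0,0]]'
python3 -m handwheel '[[-1,0,-1,0,0,0,0],[-1,0,-1,0,0,0,0],[-1,0,-1,0,0,0,0],[-1,0,-1,0,0,0,0],[-1,0,-1,0,0,0,0]]'
python3 -m handwheel '[[-1,0,-1,0,0,0,0],[-1,0,-1,0,0,0,0],[-1,0,-1,0,0,0,0],[-1,0,0,0,0,0,0],[-1,0,0,0,0,0,0]]'
```

```text
clock: 8.9
tool_pos: [0.4752, 0.0589, 0.2873]
orientation: [180.0, 0.0, 178.6]
force: [-0.1, -0.2, -0.6]
opening: 0.0299
gripper_force: 29.9
clock: 9.52
tool_pos: [0.472, -0.066, 0.2873]
orientation: [180.0, 0.0, 178.6]
force: [-0.1, -0.2, -0.5]
opening: 0.0298
gripper_force: 29.9
clock: 10.15
tool_pos: [0.4703, -0.1398, 0.2872]
orientation: [180.0, 0.0, 178.6]
force: [0.5, 0.2, -1.5]
opening: 0.0299
gripper_force: 29.9
```

```bash
python3 -m handwheel '[[-1,0,-1,0,0,0,0],[-1,0,-0.3,1,0,0,0],[-1,0,0,1,0,0,0],[-1,0,0,0.36,0,0,0],[-1,0,0,0,0,0,0]]'
python3 - <<'E'
from plant import *
import cv2,pickle,numpy as np
o=get_obs();d={n:snapshot(n) for n in("scene","top","wrist")};d["obs"]=o;pickle.dump(d,open("d1.pkl","wb"))
print(o["tool_pos"],o["orientation"])
a=d["top"]["color"][80:230,270:470,::-1];b=d["scene"]["color"][110:260,60:260,::-1]
z=lambda i:cv2.resize(i,(800,300) if 0 else (400,300),interpolation=cv2.INTER_CUBIC)
cv2.imwrite("pics/pre.png",np.vstack([np.hstack([z(a),z(b)]),np.hstack([z(d["wrist"]["color"][:,:,::-1]),z(d["scene"]["color"][:,:,::-1])])]))
E
```

```text
clock: 10.78
tool_pos: [0.47, -0.1717, 0.228]
orientation: [-180.0, -0.1, 178.7]
force: [0.5, -0.6, -2.0]
opening: 0.0299
gripper_force: 29.9
[ 0.47002728 -0.17171243  0.22803523] [-1.79990333e+02 -5.48191777e-02  1.78652451e+02]
```

View pics/pre.png

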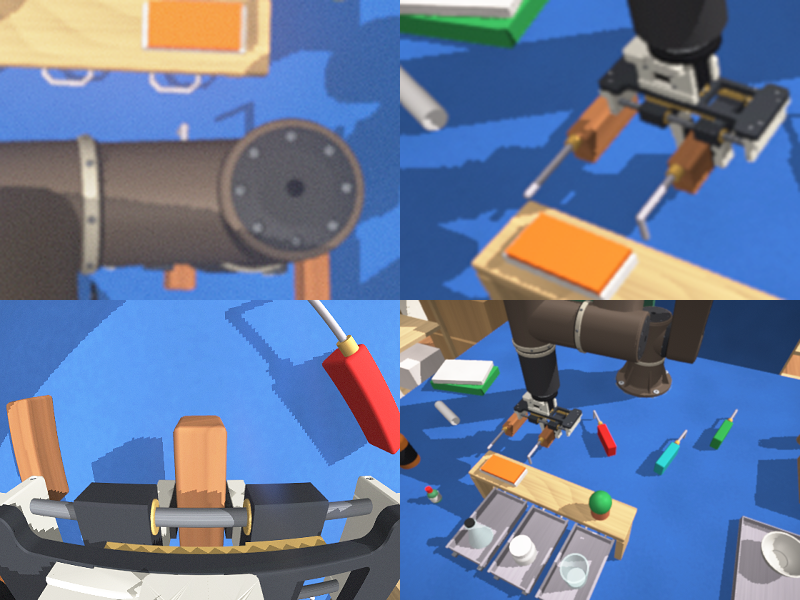

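The top crop shows the hook elbow near (362,142) and the flask loop's front wire at x about 345–370, row 126. The rod is level in the gripper.

```bash
python3 - <<'E'
import pickle;from h import *
np.set_printoptions(precision=4,suppress=True)
d=pickle.load(open("d1.pkl","rb"));t=d["top"];s=d["scene"]
e=lambda x,y:(270+x/2-.25,80+y/2-.25)
print("elbow top front",cast(t,[e(184,124)],.083),"loop L,R mid, front",cast(t,[e(149,76),e(201,78),e(165,93),e(187,94)],.02))
f=lambda x,y:(60+x/2-.25,110+y/2-.25)
print("scene elbow",cast(s,[f(640,217-0)],.083) if 0 else cast(s,[f(240,217)],.083),"hook tip",cast(s,[f(244,236)],.045))
E
```

```text
elbow top front [[ 0.5991 -0.1731  0.083 ]] loop L,R mid, front [[ 0.6709 -0.142   0.02  ]
 [ 0.6695 -0.205   0.02  ]
 [ 0.6503 -0.1615  0.02  ]
 [ 0.6495 -0.1881  0.02  ]]
scene elbow [[ 0.5981 -0.1723  0.083 ]] hook tip [[ 0.5957 -0.1774  0.045 ]]
```

```bash
python3 -m handwheel '[[-1,-1,0,0,0,0,0],[-1,-1,0,0,0,0,0],[-1,-1,0,0,0,0,0],[-1,-0.28,0,0,0,0,0],[-1,0,0,0,0,0,0]]'
python3 -m handwheel '[[-1,0,0,0.5,0,0,0],[-1,0,0,0.5,0,0,0],[-1,0,0,0.4,0,0,0],[-1,0,0,0.2,0,0,0],[-1,0,0,0,0,0,0]]'
```

```text
clock: 11.55
tool_pos: [0.5518, -0.174, 0.2284]
orientation: [180.0, 0.0, 178.6]
force: [-0.1, 0.4, -1.9]
opening: 0.0298
gripper_force: 29.9
clock: 12.18
tool_pos: [0.5519, -0.1741, 0.1878]
orientation: [-180.0, -0.0, 178.6]
force: [-0.5, -0.5, -1.2]
opening: 0.03
gripper_force: 29.9
```

```bash
python3 -m handwheel '[[-1,0,0,0,0,0,0],[-1,0.4,0,0,0,0,0],[-1,0.4,0,0,0,0,0],[-1,0.4,0,0,0,0,0],[-1,0.4,0,0,0,0,0]]'
python3 -m handwheel '[[-1,0.4,0,0,0,0,0],[-1,0.4,0,0,0,0,0],[-1,0.4,0,0,0,0,0],[-1,0.4,0,0,0,0,0],[-1,0.4,0,0,0,0,0]]'
python3 - <<'E'
from plant import *
import cv2,pickle,numpy as np
d={n:snapshot(n) for n in("scene","top")};d["obs"]=get_obs();pickle.dump(d,open("d2.pkl","wb"))
a=d["top"]["color"][60:210,270:470,::-1];b=d["scene"]["color"][150:375,50:350,::-1]
z=lambda i:cv2.resize(i,(400,300),interpolation=cv2.INTER_CUBIC)
cv2.imwrite("pics/pull.png",np.hstack([z(a),z(b)]))
E
```

```text
clock: 12.8
tool_pos: [0.5115, -0.1731, 0.1885]
orientation: [-180.0, 0.1, 178.6]
force: [2.9, 0.1, -2.4]
opening: 0.0297
gripper_force: 29.9
clock: 13.42
tool_pos: [0.4614, -0.1718, 0.1882]
orientation: [180.0, 0.0, 178.6]
force: [2.6, 0.1, -1.3]
opening: 0.0299
gripper_force: 29.9
```

View pics/pull.png

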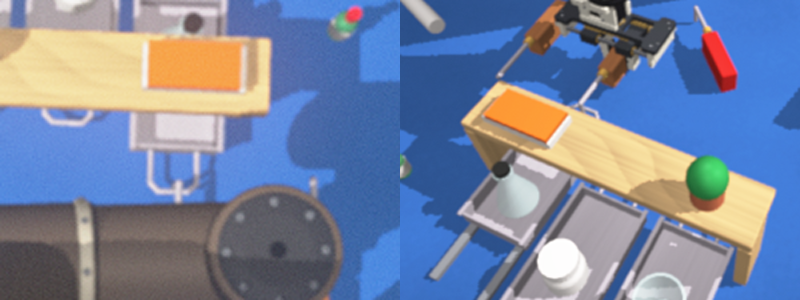

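The pull worked: the flask tray is out and its loop's front wire is near crop (175,195), well clear of the shelf edge. The other trays haven't moved. Next I'll set the rod down and release it.

```bash
python3 -m handwheel '[[-1,-0.1,0,0.05,0,0,0],[-1,0,0,0.03,0,0,0],[0.2,0,0,0,0,0,0],[0.2,0,0,0,0,0,0],[1,0,0,0,0,0,0]]'
python3 -m handwheel '[[1,0,0,0,0,0,0],[1,0,0,0,0,0,0],[1,0,0,0,0,0,0],[1,0,0,0,0,0,0],[1,0,0,0,0,0,0]]'
python3 -m handwheel '[[1,0,0,-0.4,0,0,0],[1,0,0,-0.8,0,0,0],[1,0,0,-1,0,0,0],[1,0,0,-1,0,0,0],[1,0,0,-1,0,0,0]]'
python3 -m handwheel '[[1,0,0,-1,0,0,0],[1,0,0,-1,0,0,0],[1,0,0,0,0,0,0],[1,0,0,0,0,0,0],[1,0,0,0,0,0,0]]'
python3 - <<'E'
from plant import *
import cv2,pickle,numpy as np
d={n:snapshot(n) for n in("scene","top","wrist")};d["obs"]=get_obs();pickle.dump(d,open("d3.pkl","wb"))
a=d["top"]["color"][60:210,270:470,::-1];b=d["scene"]["color"][75:300,50:350,::-1];c=d["wrist"]["color"][:,:,::-1]
z=lambda i:cv2.resize(i,(400,300),interpolation=cv2.INTER_CUBIC)
cv2.imwrite("pics/end.png",np.vstack([np.hstack([z(a),z(b)]),np.hstack([z(c),z(c)*0])]))
E
```

```text
clock: 14.15
tool_pos: [0.4646, -0.172, 0.186]
orientation: [-180.0, -0.0, 178.6]
force: [-0.2, -0.5, 0.9]
opening: 0.0541
gripper_force: 0.0
clock: 14.78
tool_pos: [0.4645, -0.1719, 0.1862]
orientation: [-180.0, -0.0, 178.6]
force: [0.0, -1.1, -0.6]
opening: 0.0877
gripper_force: 0.0
clock: 15.4
tool_pos: [0.4644, -0.172, 0.2928]
orientation: [180.0, 0.0, 178.6]
force: [0.8, -0.1, -0.6]
opening: 0.0877
gripper_force: 0.0
clock: 16.02
tool_pos: [0.4642, -0.1719, 0.3406]
orientation: [180.0, -0.1, 178.6]
force: [0.0, 0.0, -0.4]
opening: 0.0879
gripper_force: 0.0
```

View pics/end.png

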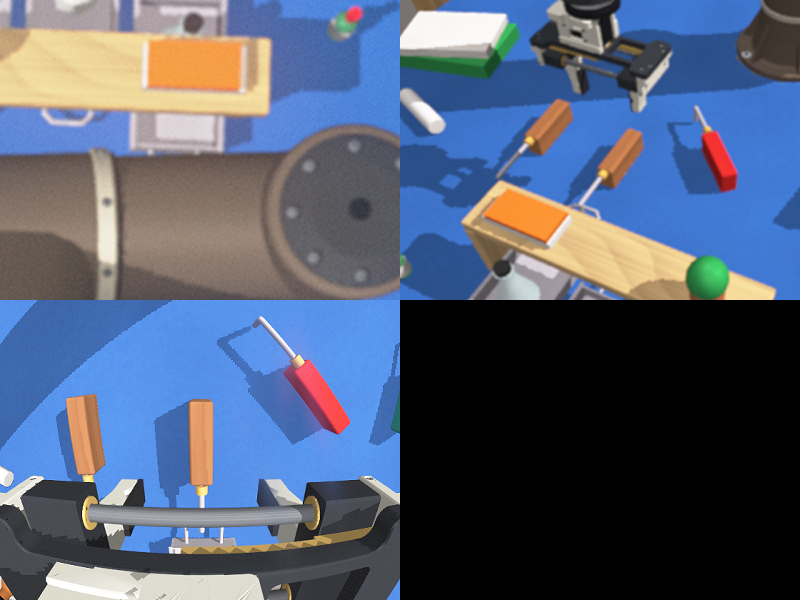

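The rod stands on the table with its hook in the loop, the tray is out, and the gripper is clear above.

```bash
python3 -c "
from plant import *
print(close_job())"
```

```text
the job is handed in; nothing more can be done
None
```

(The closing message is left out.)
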